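Hold a set-screw collar on the spindle flat

ROBOT

A 6-joint arm with a two-finger parallel gripper is mounted at the origin on the work surface. World frame = base frame: x ahead of the robot, y to its left, z up, the work surface at z = 0. Lengths are in m, angles in rad, forces in N, time in s.
With the tool pointing down it reaches from about 0.275 to 0.85 m from the base axis. Payload 5.2 kg.
Tool frame: the origin (TCP) lies on the mounting face of the last link; the fingertips stand 173 mm ahead of it and the grasp point (between the pads) lies 155 mm ahead of it; z points along the fingers, y is the line along which they close (so a half turn about z gives the same grasp; the last joint's range is limited). The gripper opens to 85 mm and grips with 20 to 120 N. Pads are 22 mm wide; open, the fingers measure 114 mm over their backs; the gripper's body (76 mm by 85 mm) begins 54 mm behind the grasp point. The pads swing forward as they close: fully open they stand 13 mm farther back than shut.
Start: joints at [-0.203, 0.259, 1.535, -0, 1.348, -0.203], TCP at [0.55, 0, 0.405] pointing down, gripper open.
Joint ranges: [-3.14, 3.14], [-0.91, 2.08], [0.19, 2.58], [-1.22, 4.36], [0.22, 2.71], [-3.12, 3.12]. Speed limits (rad/s): [2.57, 2.57, 3.14, 3.14, 3.14, 3.14].

INTERFACE

Orientations are given as [roll, pitch, yaw] about the fixed x, y, z axes, in that order (R = Rz(yaw) Ry(pitch) Rx(roll)).
In Python, from cell import arm, imaging gives the robot as it stands.
- The arm moves only by the tool move_arm, never from a script. Its arguments are lists of equal length, an entry for each row: "translation": the shift along the tool's x, y, z in mm, a list of three; "angular": the turn, a rotation vector about the tool's x, y, z in rad, a list of three. A call has 1 to 8 rows; each row shifts and turns the commanded pose from where the row before left it, along the tool's axes as they then stand; what a row does not reach is not made up. A row lasts 1/10 s, in which the tool goes at most 50 mm and 8.59 degrees, less where a joint would pass 70% of its speed; a pose out of reach is approached as far as the arm can. A call with a gripper value outside its range is refused whole. "jaw" is the opening in per cent of the stroke, from 0 (shut) to 100 (fully open), set as the call begins (left out, the last holds). The fingers move at their own pace and stop on an object; "grip_force" is the grip in N (left out, the last holds). Time passes only in rows, so rows that do not move let the fingers close. It gives the time, the measured TCP pose, the force, the opening and the grip force at its end, in the units of the state.
- arm.observe(): the state, without advancing time (a new reading comes with each control period).
- imaging.get_image(name): name is "scene" or "side" or "wrist"; returns (picture, depth): 480x640x3 uint8, red, green, blue; 480x640 float32, m along the optical axis (not along the pixel's ray), 0 where there is no reading.
- imaging.calibration(name): a dict with "fx", "fy", "cx", "cy" (pixels), "view" (4x4, takes a point from world to camera coordinates). Camera axes: x right, y up, looking along -z (the intrinsics and any distortion apply to the point x, -y, -z); pixel columns grow to the right and rows downward; lengths in m; the calibration is good to about 2 mm. A picture is of the moment at which its call begins: read the wrist's pose just before it. calibration takes no time and is no camera call; for the wrist camera it gives the pose at the moment of the call.
- arm.close_job(): hands the job in; it is judged then, once.
The state is a dict: "time_s": time; "q": joint angles; "joint_vel": joint speeds; "tau": joint torques, N m; "ee_pos": TCP position; "tcp_rot": TCP orientation; "force": force on the tool from outside, world axes, zero at the start; "moment": the same for the moment, N m; "finger_gap": opening from 0.0 (shut) to 1.0 (fully open); "grip_force": force on a finger pad.
Only numpy, scipy, OpenCV 4.12 (cv2) and the standard library are available. Lean on these libraries where they do the work, as an engineer would, in place of code of your own. Each camera call takes 0.05 s, during which the arm holds its last target. There are 200 camera calls.

TASK

Feel with the fingers where the flats of the gear motor's spindle are and turn the spindle until a flat squarely faces the red driver guide. Then slip the aluminium collar over the spindle with its set-screw facing the guide and hold it there, level, the screw in line with the guide tube and at its height, pushed lightly away from the guide so that the brass shoe bears on the flat: finish while still gripping the collar, as it would slide down if let go. Leave the glue bottle, tub, spacer ring and pale wood offcut where they are.

Things in the scene. Friction and masses are not known exactly. Their poses are not given: they have to be found in the camera images.
- gearbox: Blue gear motor on a 220 x 170 mm plywood base, fixed to the bench; origin under the spindle axis at bench height, z up, x from spindle to the red driver guide. Housing 125 x 110 mm, 80 mm high; round boss (48 mm) on it up to 92 mm. Grey motor along -y; black box on it, 92 mm high, 90 to 130 mm from the spindle. Post of the guide (18 x 16 mm) 79 mm from the spindle axis.
- spindle_top (a point): Centre of the top of the vertical steel spindle, 157 mm up, 65 mm above the boss; this frame does not turn with it. 24 mm round with two opposite flats all along, 15 mm across them (fingers close to 15 mm on flats, 24 mm on rounds, between if oblique). Turns stiffly (0.1 N m) either way, over half a turn, and stays. At start the flats are 35 to 90 degrees off facing the guide.
- guide_mouth (a point): Mouth of the red driver guide tube (18 mm outside, black 11 mm hole, on a red post) that is level and points at the spindle: 66 mm from the spindle axis, 124 mm above the bench, x pointing away from the spindle along the tube.
- collar: Loose aluminium shaft collar flat on the bench, 48 mm outside, bore 26.4 mm, 30 mm high, 130 g; origin at the centre of its underside, z up along the bore, x towards its black set-screw, whose head (12 mm thick) stands out 10 mm at half height. A brass shoe behind the screw stands into the bore: it slips over the spindle only with the shoe facing a flat, within about 10 degrees.
- collar_screw (a point): Centre of the set-screw's outer end, 34.5 mm from the collar's axis along its x, 15 mm above its underside.
- shoe: Brass shoe fixed in the collar's bore behind the screw, 14 mm wide, from 4 to 26 mm above the underside, face 8.9 mm from the collar's axis: it meets the flat (7.5 mm from the spindle's axis) when the collar moves about 1.4 mm from centred, away from the guide. Origin as the collar's.
- glue: White glue bottle with red cap, 60 mm across, 170 mm tall, loose; origin under its centre. Leave alone.
- tub: White plastic tub, 90 mm across, 60 mm tall, loose; origin under its centre. Leave alone.
- spacer: Plain black spacer ring, 44 mm outside, 18 mm high, no screw, loose; origin under its centre. Not the collar: leave alone.
- offcut_a: Pale wood offcut 120 x 45 x 28 mm, loose; origin under its centre. Leave alone.
Things that resemble listed ones, but are neither listed nor needed, are in the scene too. Several things look just like the collar: the one meant starts farthest from the robot's base.

How it is judged:
At the end, for the whole second after the job is handed in: Collar gripped (over 2 N), still, level within 7 degrees, its axis within 5 mm of the spindle's; the screw's outer end faces the guide, within 6 mm sideways and in height of the tube's axis; the brass shoe bears on the spindle with over 1 N; bystanders within 30 mm of their places (horizontal distance between collar and spindle_top below 0.005 m and angle between collar's own z axis and vertical below 0.12 rad and z of collar_screw in the frame of guide_mouth between -0.006 and 0.006 m and y of collar_screw in the frame of guide_mouth between -0.006 and 0.006 m and distance between collar_screw and guide_mouth below 0.045 m and contact force between shoe and gearbox above 1 N and contact force between the fingers and collar above 2 N and linear speed of collar below 0.02 m/s); the arm keeps its last pose, push and grip.
It fails at once if a bystander (glue bottle, tub, spacer ring, pale offcut) was moved (distance of any of glue, tub, spacer, offcut_a from where it was at the start of the episode above 0.03 m).
It also fails if it takes over 72 s, if anything falls off the work surface, if the arm or the gripper's body presses on something with over 40 N, if the wrist force passes 120 N, or if a joint passes its speed limit or range.

## Working session

There is one attempt and no reset: what is moved stays moved. The work goes in short steps, Python scripts to look and compute and a tool call to move; the robot and the scene stay as the last step left them, time stands still between calls to the robot, and variables do not carry over. Pictures are saved under pics/ and viewed, at most 10 in all, crops included, and the job is handed in when it is done.

Besides the shell and the picture viewer there is one more tool, called after "Request:" by a JSON object that holds its "method" and its "body", one argument or row to a line. move_arm: Moves the arm, as the interface text tells. Its arguments: {"type":"object","properties":{"translation":{"type":"array","items":{"type":"array","items":{"type":"number"}}},"angular":{"type":"array","items":{"type":"array","items":{"type":"number"}}},"jaw":{"type":"number"},"grip_force":{"type":"number"}},"required":["translation","angular"]}

```bash
mkdir -p pics; ls; cat > h.py <<'E'
import numpy as np,cv2
from cell import arm,imaging
from scipy.spatial.transform import Rotation as R
def shot(n,f):
    c=imaging.calibration(n); p,d=imaging.get_image(n)
    cv2.imwrite(f'pics/{f}.png',p[:,:,::-1]); np.savez(f'pics/{f}.npz',p=p,d=d,**{k:np.array(v) for k,v in c.items()})
    return p,d,c
def load(f): return np.load(f'pics/{f}.npz')
def world(z,u,v,depth=None):
    d=z['d']; 
    if depth is None:
        w=d[int(v)-2:int(v)+3,int(u)-2:int(u)+3]; w=w[w>0]; depth=np.median(w)
    c=np.array([(u-z['cx'])/z['fx']*depth,-(v-z['cy'])/z['fy']*depth,-depth,1])
    return (np.linalg.inv(z['view'])@c)[:3]
def onplane(z,u,v,h):
    a=world(z,u,v,.5);b=world(z,u,v,1.);t=(h-a[2])/(b[2]-a[2]);return a+t*(b-a)
E
python3 - <<'E'
from h import *
for n in('scene','side'):
    p,d,c=shot(n,n+'0'); print({k:(v if k!='view' else np.linalg.inv(v).round(3).tolist()) for k,v in c.items()})
print(arm.observe())
E
```

```text
pics
{'fx': 474.7212959543357, 'fy': 474.7212959543357, 'cx': 325.5796753693399, 'cy': 246.72396978521314, 'view': [[-0.865, -0.418, 0.276, 0.79], [0.501, -0.719, 0.481, 0.562], [-0.003, 0.555, 0.832, 0.886], [0.0, 0.0, 0.0, 1.0]]}
{'fx': 472.2402609770259, 'fy': 472.2402609770259, 'cx': 312.8813943394248, 'cy': 242.74473198822426, 'view': [[-0.836, 0.422, -0.35, 0.179], [-0.548, -0.623, 0.558, 0.689], [0.018, 0.658, 0.753, 0.817], [0.0, 0.0, 0.0, 1.0]]}
{'time_s': 0.1, 'q': array([-2.02829322e-01,  2.59301157e-01,  1.53595186e+00, -6.85599878e-06,
        1.34796834e+00, -2.02780794e-01]), 'joint_vel': array([ 0.00036389, -0.00196429, -0.0030091 ,  0.00195941, -0.00029044,
       -0.000338  ]), 'tau': array([ 3.02140717e-03, -4.46967566e+01, -2.91247433e+01, -1.80583206e-04,
        6.27233181e-03, -7.21271704e-05]), 'ee_pos': array([5.49825276e-01, 4.20489150e-05, 4.03949613e-01]), 'tcp_rot': array([-3.13999598e+00, -3.21461984e-04,  1.57074906e+00]), 'force': array([ 0.1149281 ,  0.46430865, -0.24488278]), 'moment': array([ 0.03456082, -0.0406439 ,  0.02611251]), 'grip_force': 0.0, 'finger_gap': 0.9979160118902497}
```

View pics/scene0.png

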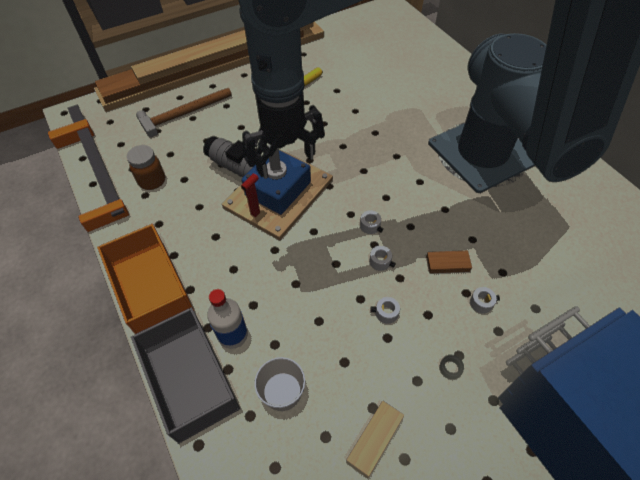

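View pics/side0.png

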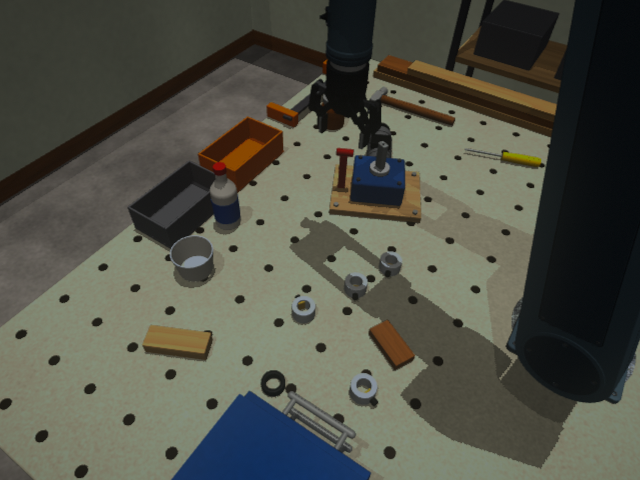

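The scene view shows four rings, at (371,221), (380,256), (388,310) and (484,298). The gearbox is near (277,175) with the red guide at (250,185).

```bash
python3 - <<'E'
from h import *
s=load('scene0');t=load('side0')
for n,z,pts in(('sc',s,[(371,218),(381,254),(388,308),(484,297)]),('si',t,[(391,261),(356,282),(304,306),(364,387)])):
    for u,v in pts:
        w=onplane(z,u,v,.03);print(n,u,v,w.round(3),np.hypot(w[0],w[1]).round(3))
a=cv2.imread('pics/scene0.png')[130:250,210:330]
b=cv2.imread('pics/side0.png')[125:225,320:430]
cc=cv2.imread('pics/scene0.png')[200:330,340:440]
dd=cv2.imread('pics/side0.png')[240:330,280:410]
f=lambda x:cv2.resize(x,(400,300),interpolation=cv2.INTER_CUBIC)
def g(x,w,h):
    k=min(w/x.shape[1],h/x.shape[0]);y=cv2.resize(x,None,fx=k,fy=k,interpolation=cv2.INTER_CUBIC);o=np.zeros((h,w,3),np.uint8);o[:y.shape[0],:y.shape[1]]=y;print(k);return o
cv2.imwrite('pics/crop1.png',np.vstack([np.hstack([g(a,400,300),g(b,400,300)]),np.hstack([g(cc,400,300),g(dd,400,300)])]))
E
```

```text
sc 371 218 [0.378 0.052 0.03 ] 0.382
sc 381 254 [0.412 0.144 0.03 ] 0.437
sc 388 308 [0.472 0.257 0.03 ] 0.537
sc 484 297 [0.29  0.334 0.03 ] 0.443
si 391 261 [0.377 0.055 0.03 ] 0.381
si 356 282 [0.411 0.146 0.03 ] 0.436
si 304 306 [0.468 0.255 0.03 ] 0.533
si 364 387 [0.286 0.336 0.03 ] 0.442
2.5
3.0
2.3076923076923075
3.076923076923077
```

View pics/crop1.png

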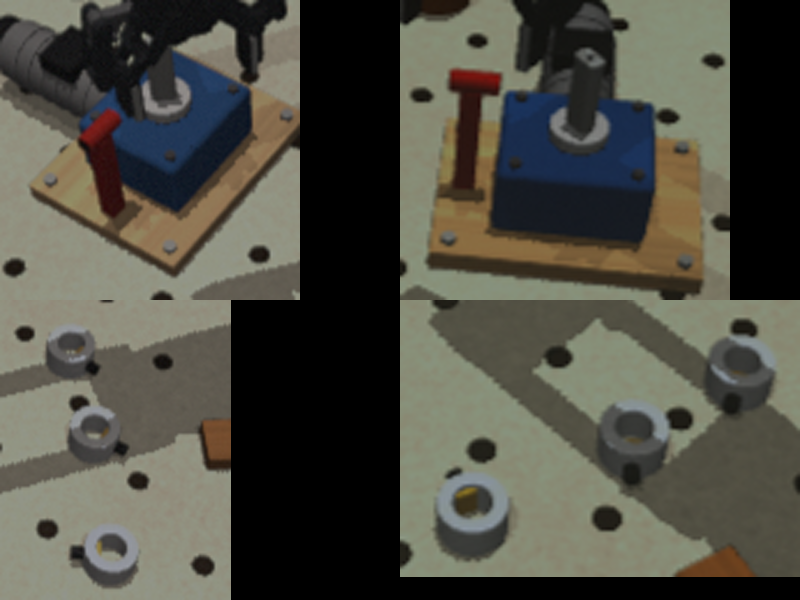

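```bash
python3 - <<'E'
from h import *
s=load('scene0');t=load('side0')
print('screw',onplane(s,372.5,309,.015).round(3),onplane(t,297,296,.018).round(3))
sp=onplane(t,382.7,144,.157);print('spindle',sp.round(3))
print('boss c side',onplane(t,320+180/3,125+130/3,.092).round(3),'scene',onplane(s,210+163/2.5,130+100/2.5,.092).round(3))
print('guide tube near end top side',onplane(t,320+98/3,125+80/3,.127).round(3),'far end',onplane(t,320+50/3,125+77/3,.127).round(3))
print('scene tube far/near',onplane(s,210+85/2.5,130+145/2.5,.127).round(3),onplane(s,210+118/2.5,130+118/2.5,.13).round(3))
# base corners (plywood top ~?) side
for u,v in((430,255),(700,285),(695,145)): print(onplane(t,320+(u-400)/3,125+v/3,.012).round(3))
print(imaging.calibration('wrist')['fx'],np.linalg.inv(imaging.calibration('wrist')['view']).round(3))
E
```

```text
screw [0.495 0.238 0.015] [0.497 0.236 0.018]
spindle [ 0.517 -0.14   0.157]
boss c side [ 0.512 -0.134  0.092] scene [ 0.52  -0.133  0.092]
guide tube near end top side [ 0.577 -0.111  0.127] far end [ 0.61  -0.093  0.127]
scene tube far/near [ 0.612 -0.09   0.127] [ 0.575 -0.101  0.13 ]
[ 0.576 -0.019  0.012]
[ 0.381 -0.111  0.012]
[ 0.457 -0.264  0.012]
414.12699094032774 [[ 1.     0.     0.002  0.551]
 [-0.     0.962  0.274  0.071]
 [-0.002 -0.274  0.962  0.372]
 [ 0.     0.     0.     1.   ]]
```

Request:
{"method": "move_arm", "body": {
  "translation": [
    [-34,-8,0],
    [-34,-8,0],
    [-34,-8,0],
    [-34,-8,0],
    [0,0,0],
    [0,0,0]
  ],
  "angular": [
    [0,0,0],
    [0,0,0],
    [0,0,0],
    [0,0,0],
    [0,0,0],
    [0,0,0]
  ]
}}

```text
time_s: 0.7
ee_pos: [0.5178, -0.1366, 0.4043]
tcp_rot: [-3.141, -0.001, 1.569]
force: [-0.4, 0.3, -1.8]
finger_gap: 1.003
grip_force: 0.0
```

```bash
python3 - <<'E'
from h import *
o=arm.observe();print(o['ee_pos'],o['tcp_rot'],o['q'],o['time_s'])
shot('wrist','w1')
E
```

```text
[ 0.51776944 -0.13656316  0.40429974] [-3.14088678e+00 -8.61755339e-04  1.56868605e+00] [-4.66461254e-01  2.33058056e-01  1.56983995e+00  4.66795200e-04
  1.33971173e+00 -4.64458420e-01] 0.7
```

View pics/w1.png

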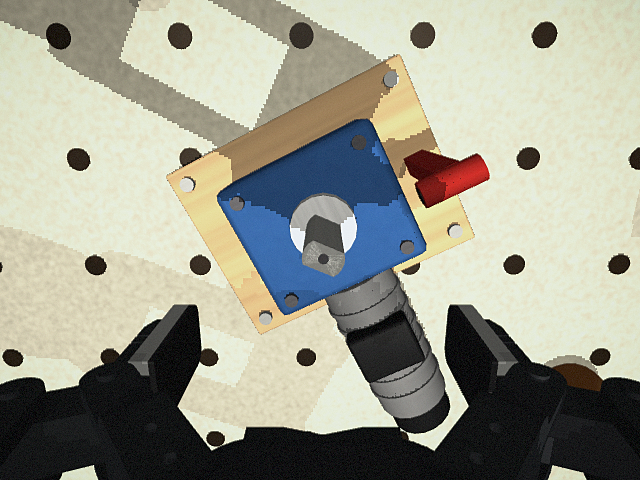

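The wrist view shows the spindle top at about (323,259). The red tube runs from (427,192) to (483,168).

```bash
python3 - <<'E'
from h import *
z=load('w1')
print('sp',onplane(z,323,259,.157).round(4), 'depth',world(z,330,265).round(4))
b=onplane(z,323,230,.092);print('boss',b.round(4))
n=onplane(z,421,186,.133);f=onplane(z,481,158,.133);print('tube top near/far',n,f,np.degrees(np.arctan2(*(f-n)[1::-1])))
for q in((167,177),(400,55),(474,237),(262,334)):print(onplane(z,*q,.012).round(4))
for q in((218,192),(366,119),(426,247),(286,314)):print(onplane(z,*q,.08).round(4))
c=cv2.imread('pics/w1.png');a=c[200:290,275:365];b=c[140:220,395:500]
cv2.imwrite('pics/crop2.png',np.hstack([cv2.resize(a,(450,450),interpolation=cv2.INTER_CUBIC),cv2.resize(b,(340,450),interpolation=cv2.INTER_CUBIC)]))
E
```

```text
sp [ 0.5191 -0.1394  0.157 ] depth [ 0.523  -0.1432  0.1562]
boss [ 0.5192 -0.1401  0.092 ]
tube top near/far [ 0.57619883 -0.10298145  0.133     ] [ 0.60943438 -0.08702103  0.133     ] 25.65130182942989
[ 0.3835 -0.1133  0.012 ]
[ 0.5814 -0.0158  0.012 ]
[ 0.6558 -0.1682  0.012 ]
[ 0.4597 -0.2655  0.012 ]
[ 0.4444 -0.1151  0.08  ]
[ 0.5486 -0.0654  0.08  ]
[ 0.5953 -0.1565  0.08  ]
[ 0.4903 -0.2106  0.08  ]
```

View pics/crop2.png

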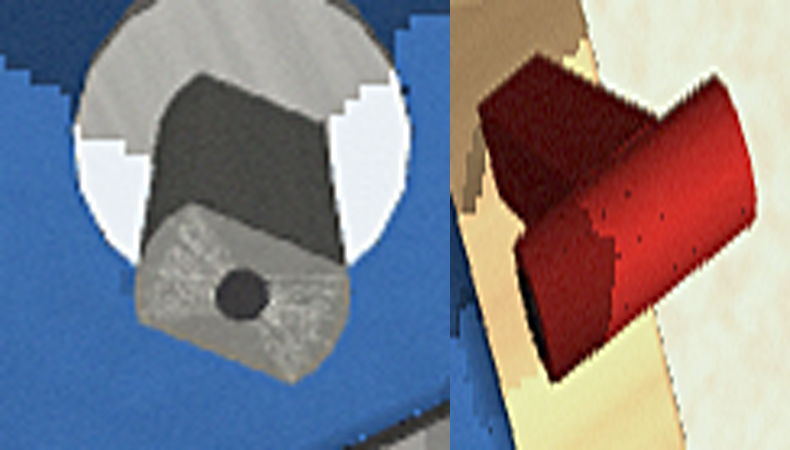

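Request:
{"method": "move_arm", "body": {
  "translation": [
    [-3,1.2,0],
    [0,0,0],
    [0,0,0],
    [0,0,0],
    [0,0,0],
    [0,0,0],
    [0,0,0],
    [0,0,0]
  ],
  "angular": [
    [0,0,-0.149],
    [0,0,-0.149],
    [0,0,-0.149],
    [0,0,-0.149],
    [0,0,-0.149],
    [0,0,-0.149],
    [0,0,-0.149],
    [0,0,-0.149]
  ]
}}

```text
time_s: 1.55
ee_pos: [0.5195, -0.1373, 0.4046]
tcp_rot: [3.141, -0.0, 2.771]
force: [-0.5, -0.2, 0.4]
finger_gap: 1.002
grip_force: 0.0
```

Request:
{"method": "move_arm", "body": {
  "translation": [
    [0,0,25],
    [0,0,30],
    [0,0,30],
    [0,0,22],
    [0,0,0],
    [0,0,0],
    [0,0,0]
  ],
  "angular": [
    [0,0,0],
    [0,0,0],
    [0,0,0],
    [0,0,0],
    [0,0,0],
    [0,0,0],
    [0,0,0]
  ]
}}

```text
time_s: 2.25
ee_pos: [0.5199, -0.1387, 0.2992]
tcp_rot: [-3.141, 0.003, 2.764]
force: [0.7, -0.4, 0.3]
finger_gap: 0.999
grip_force: 0.0
```

Request:
{"method": "move_arm", "body": {
  "translation": [
    [0,0,0],
    [0,0,0],
    [0,0,0],
    [0,0,0],
    [0,0,0],
    [0,0,0],
    [0,0,0],
    [0,0,0]
  ],
  "angular": [
    [0,0,0],
    [0,0,0],
    [0,0,0],
    [0,0,0],
    [0,0,0],
    [0,0,0],
    [0,0,0],
    [0,0,0]
  ],
  "jaw": 0,
  "grip_force": 40
}}

```text
time_s: 3.05
ee_pos: [0.5189, -0.1403, 0.2982]
tcp_rot: [-3.139, 0.001, 2.762]
force: [-4.0, -6.5, 2.8]
finger_gap: 0.166
grip_force: 42.7
```

```bash
python3 - <<'E'
from h import *
o=arm.observe();print(o)
E
```

```text
{'time_s': 3.05, 'q': array([-0.47082211,  0.33252179,  1.71199257, -0.00293969,  1.09624582,
       -1.66111799]), 'joint_vel': array([ 0.0006313 , -0.00120128,  0.00146205, -0.00064662, -0.00148457,
       -0.00132901]), 'tau': array([ 3.74914370e+00, -4.39156866e+01, -2.47188073e+01,  1.78830877e+00,
       -1.20965098e-01, -3.12270003e-02]), 'ee_pos': array([ 0.51893117, -0.14033939,  0.29816199]), 'tcp_rot': array([-3.13891242e+00,  5.91369577e-04,  2.76243517e+00]), 'force': array([-3.95201488, -6.47625292,  2.79522672]), 'moment': array([-0.70566641,  0.42721721, -0.0522761 ]), 'grip_force': 42.67272897530347, 'finger_gap': 0.1656737063961841}
```

Request:
{"method": "move_arm", "body": {
  "translation": [
    [0,-1.5,0],
    [0,0,0],
    [0,0,0],
    [0,0,0],
    [0,0,0],
    [0,0,0],
    [0,0,0],
    [0,0,0]
  ],
  "angular": [
    [0,0,0],
    [0,0,0.123],
    [0,0,0.123],
    [0,0,0.123],
    [0,0,0.123],
    [0,0,0.123],
    [0,0,0.123],
    [0,0,0]
  ],
  "grip_force": 60
}}

```text
time_s: 3.85
ee_pos: [0.5184, -0.1411, 0.2982]
tcp_rot: [-3.141, 0.001, 2.021]
force: [-3.6, -4.6, 3.9]
finger_gap: 0.168
grip_force: 60.0
```

Request:
{"method": "move_arm", "body": {
  "translation": [
    [0,0,0],
    [0,0,0],
    [0,0,0],
    [0,0,0]
  ],
  "angular": [
    [0,0,0],
    [0,0,0],
    [0,0,0],
    [0,0,0]
  ]
}}

```text
time_s: 4.25
ee_pos: [0.5184, -0.1411, 0.2982]
tcp_rot: [-3.141, 0.001, 2.025]
force: [-3.3, -4.1, 3.8]
finger_gap: 0.167
grip_force: 60.0
```

```bash
python3 - <<'E'
from h import *
o=arm.observe();print(o)
E
```

```text
{'time_s': 4.25, 'q': array([-4.72950161e-01,  3.32002859e-01,  1.71267689e+00, -1.70836616e-03,
        1.09653273e+00, -9.25965364e-01]), 'joint_vel': array([-0.00073065, -0.00090217, -0.00012691, -0.00054752,  0.00044263,
        0.00071151]), 'tau': array([  2.51795389, -43.07660222, -24.75482225,   1.25567481,
        -0.39380332,  -0.09430776]), 'ee_pos': array([ 0.51837868, -0.1410917 ,  0.29819386]), 'tcp_rot': array([-3.14060593e+00,  1.21704291e-03,  2.02459202e+00]), 'force': array([-3.34919505, -4.09043266,  3.78356932]), 'moment': array([-0.51853999,  0.3548275 , -0.09339258]), 'grip_force': 59.96128533035517, 'finger_gap': 0.16741108059794238}
```

Request:
{"method": "move_arm", "body": {
  "translation": [
    [0,0,0],
    [0,0,0],
    [0,0,0],
    [0,0,0],
    [0,0,-20],
    [0,0,-35],
    [0,0,-35],
    [0,0,-22]
  ],
  "angular": [
    [0,0,0],
    [0,0,0],
    [0,0,0],
    [0,0,0],
    [0,0,0],
    [0,0,0],
    [0,0,0],
    [0,0,0]
  ],
  "jaw": 45
}}

```text
time_s: 5.05
ee_pos: [0.519, -0.1403, 0.4124]
tcp_rot: [3.14, 0.002, 2.025]
force: [0.1, -0.0, -0.0]
finger_gap: 0.452
grip_force: 0.0
```

```bash
python3 - <<'E'
from h import *
o=arm.observe();print(o['ee_pos'],o['tcp_rot'],o['force'])
shot('wrist','w2')
z=load('w2');i=np.linalg.inv(z['view']);
def px(w):
    c=z['view']@np.r_[w,1];return z['cx']-z['fx']*c[0]/c[2], z['cy']+z['fy']*c[1]/c[2]
u,v=map(int,px([.518,-.14,.157]));print(u,v)
c=cv2.imread('pics/w2.png')[max(v-60,0):v+60,u-60:u+100]
cv2.imwrite('pics/crop3.png',cv2.resize(c,None,fx=4,fy=4,interpolation=cv2.INTER_CUBIC))
print(max(v-60,0),u-60)
E
```

```text
[ 0.51896922 -0.14033606  0.41239421] [3.13954589e+00 2.41840031e-03 2.02508740e+00] [ 0.09800773 -0.03277833 -0.03353893]
317 245
185 257
```

View pics/crop3.png

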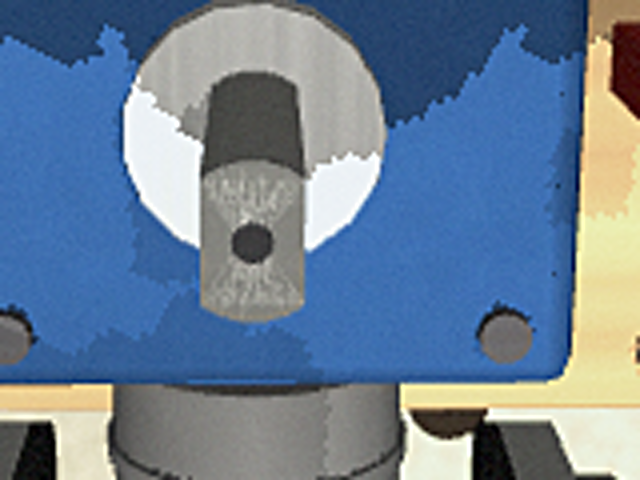

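Request:
{"method": "move_arm", "body": {
  "translation": [
    [46,16,0],
    [47,16.3,0],
    [47,16.3,0],
    [47,16.3,0],
    [47,16.3,0],
    [47,16.3,0],
    [48,16.3,0],
    [48,16.3,0]
  ],
  "angular": [
    [0,0,0],
    [0,0,0],
    [0,0,0],
    [0,0,0],
    [0,0,0],
    [0,0,0],
    [0,0,0],
    [0,0,0]
  ],
  "jaw": 100
}}

```text
time_s: 5.9
ee_pos: [0.4697, 0.2562, 0.4096]
tcp_rot: [3.141, 0.0, 2.025]
force: [0.2, 0.2, 1.2]
finger_gap: 0.998
grip_force: 0.0
```

Request:
{"method": "move_arm", "body": {
  "translation": [
    [0,0,20],
    [0,0,20],
    [0,0,20],
    [0,0,20],
    [0,0,20],
    [0,0,0],
    [0,0,0]
  ],
  "angular": [
    [0,0,-0.122],
    [0,0,-0.122],
    [0,0,-0.122],
    [0,0,-0.122],
    [0,0,0],
    [0,0,0],
    [0,0,0]
  ]
}}

```text
time_s: 6.6
ee_pos: [0.4704, 0.2542, 0.3097]
tcp_rot: [-3.141, -0.001, 2.513]
force: [-0.2, 0.5, -0.4]
finger_gap: 1.002
grip_force: 0.0
```

```bash
python3 - <<'E'
from h import *
o=arm.observe();print(o['ee_pos'],o['tcp_rot'],o['q'],o['time_s'])
shot('wrist','w3')
E
```

```text
[0.47040995 0.25420823 0.30973343] [-3.14103848e+00 -5.15074355e-04  2.51251430e+00] [ 2.86686066e-01  3.15362462e-01  1.70474395e+00  7.86555339e-05
  1.12223949e+00 -6.55066190e-01] 6.6
```

View pics/w3.png

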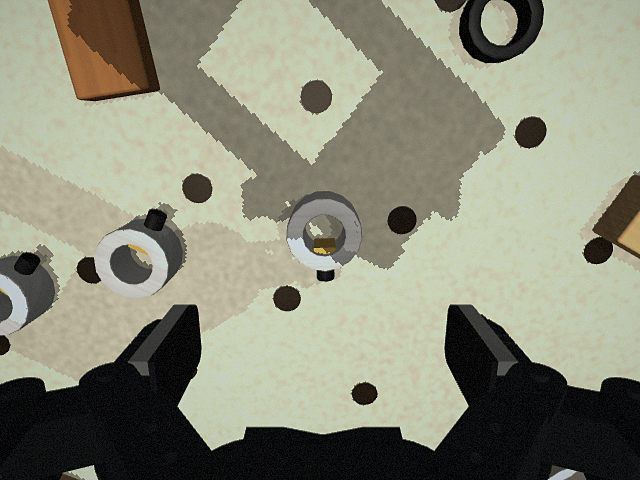

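```bash
python3 - <<'E'
from h import *
z=load('w3')
p=z['p'];c=cv2.imread('pics/w3.png')[170:300,265:385]
c=onplane(z,324,229,.03);s=onplane(z,325.5,281,.0175)
print(c,s,np.linalg.norm((s-c)[:2]),np.degrees(np.arctan2(*(s-c)[1::-1])))
a=onplane(z,287,231,.03);b=onplane(z,361,231,.03);print('dia',np.linalg.norm(a-b))
print(onplane(z,324,191.5,.03),onplane(z,324,266.5,.03))
d=z['d'];m=[];
for v in range(180,285):
    for u in range(280,370):
        if d[v,u]>0:
            w=world(z,u,v,d[v,u])
            if w[2]>.027: m.append(w)
m=np.array(m);print(len(m),m.min(0),m.max(0));(cc,r)=cv2.minEnclosingCircle((m[:,:2]*1000).astype(np.float32))[:2];print(cc,r)
E
```

```text
[0.46853202 0.25850253 0.03      ] [0.50114091 0.23610061 0.0175    ] 0.03956243604410978 -34.48860332800432
dia 0.0459092470885269
[0.44959307 0.2722699  0.03      ] [0.48846784 0.2440105  0.03      ]
2993 [0.44810202 0.23245658 0.02702032] [0.49526803 0.27965237 0.03175206]
(471.7903747558594, 255.9276580810547) 23.816720962524414
```

Request:
{"method": "move_arm", "body": {
  "translation": [
    [0,2.2,25],
    [0,0,35],
    [0,0,35],
    [0,0,25],
    [0,0,14],
    [0,0,0],
    [0,0,0],
    [0,0,0]
  ],
  "angular": [
    [0,0,-0.035],
    [0,0,0],
    [0,0,0],
    [0,0,0],
    [0,0,0],
    [0,0,0],
    [0,0,0],
    [0,0,0]
  ]
}}

```text
time_s: 7.45
ee_pos: [0.4726, 0.2562, 0.1773]
tcp_rot: [3.139, 0.002, 2.548]
force: [0.5, 0.1, 0.1]
finger_gap: 1.0
grip_force: 0.0
```

Request:
{"method": "move_arm", "body": {
  "translation": [
    [0,0,0],
    [0,0,0],
    [0,0,0],
    [0,0,0],
    [0,0,0],
    [0,0,0],
    [0,0,0],
    [0,0,0]
  ],
  "angular": [
    [0,0,0],
    [0,0,0],
    [0,0,0],
    [0,0,0],
    [0,0,0],
    [0,0,0],
    [0,0,0],
    [0,0,0]
  ],
  "jaw": 0,
  "grip_force": 50
}}

```text
time_s: 8.25
ee_pos: [0.4718, 0.2559, 0.1768]
tcp_rot: [3.141, 0.001, 2.548]
force: [-1.6, -1.2, 7.3]
finger_gap: 0.551
grip_force: 50.4
```

```bash
python3 - <<'E'
from h import *
o=arm.observe();print(o['ee_pos'],o['tcp_rot'],o['force'],o['finger_gap'])
shot('wrist','w4')
E
```

```text
[0.4718497  0.25594706 0.17679968] [3.14083261e+00 7.51916849e-04 2.54791159e+00] [-1.61261719 -1.16894246  7.32668366] 0.5509649911728803
```

View pics/w4.png

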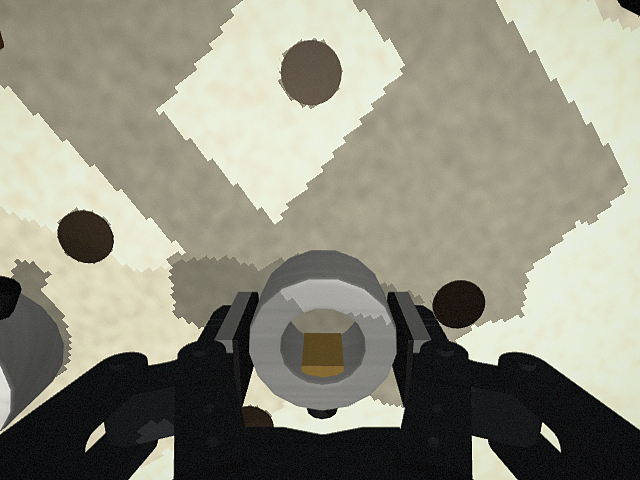

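```bash
python3 - <<'E'
from h import *
z=load('w4');o=arm.observe();T=R.from_euler('xyz',o['tcp_rot']).as_matrix();t=o['ee_pos']
d=z['d'];m=[]
for v in range(270,415):
    for u in range(245,400):
        if d[v,u]>0:
            w=world(z,u,v,d[v,u])
            if abs(w[2]-.03)<.003: m.append(w)
m=np.array(m);cc,r=cv2.minEnclosingCircle((m[:,:2]*1000).astype(np.float32));print(cc,r,np.median(m[:,2]))
for q in([cc[0]/1000,cc[1]/1000,.03],onplane(z,322.5,343,.03),onplane(z,249,343,.03),onplane(z,396,343,.03),onplane(z,322,279,.03),onplane(z,322,409,.03),onplane(z,321,416,.018),onplane(z,302,366,.026),onplane(z,344,366,.026)):
    print('tool',((np.array(q)-t)@T*1000).round(1))
print(R.from_matrix(T).as_euler('xyz'))
E
```

```text
(473.3828125, 256.7355041503906) 26.498380661010742 0.02910679919835639
tool [ -0.7   1.4 146.8]
tool [  2.    1.5 146.8]
tool [  2.  -21.4 146.8]
tool [  2.   24.5 146.8]
tool [ 23.4   1.4 146.8]
tool [-22.3   1.4 146.8]
tool [-34.9   1.  158.8]
tool [ -8.8  -5.2 150.8]
tool [ -8.8   8.6 150.8]
[3.14080304e+00 7.78116862e-04 2.54788340e+00]
```

Request:
{"method": "move_arm", "body": {
  "translation": [
    [0,0,-10],
    [0,0,-30],
    [0,0,-40],
    [0,0,-40],
    [0,0,-40],
    [0,0,-25],
    [0,0,0]
  ],
  "angular": [
    [0,0,0],
    [0,0,0],
    [0,0,0],
    [0,0,0],
    [0,0,0],
    [0,0,0],
    [0,0,0]
  ]
}}

```text
time_s: 9.0
ee_pos: [0.4725, 0.2562, 0.3654]
tcp_rot: [3.135, 0.006, 2.548]
force: [0.8, -0.6, -1.5]
finger_gap: 0.548
grip_force: 51.9
```

Request:
{"method": "move_arm", "body": {
  "translation": [
    [-20,-23,0],
    [-31,-36,0],
    [-31,-36,0],
    [-31,-36,0],
    [-31,-36,0],
    [-31,-36,0],
    [-31,-36,0],
    [-31,-36,0]
  ],
  "angular": [
    [0,0,0],
    [0,0,0],
    [0,0,0],
    [0,0,0],
    [0,0,0],
    [0,0,0],
    [0,0,0],
    [0,0,0]
  ]
}}

```text
time_s: 9.8
ee_pos: [0.5136, -0.1064, 0.3592]
tcp_rot: [-3.141, -0.002, 2.548]
force: [1.5, 0.2, -0.9]
finger_gap: 0.549
grip_force: 51.9
```

Request:
{"method": "move_arm", "body": {
  "translation": [
    [-22.6,-27.4,0],
    [0,0,0],
    [0,0,0],
    [0,0,0],
    [0,0,0],
    [0,0,0],
    [0,0,0],
    [0,0,0]
  ],
  "angular": [
    [0,0,0],
    [0,0,-0.1498],
    [0,0,-0.1498],
    [0,0,-0.1498],
    [0,0,-0.1498],
    [0,0,-0.1498],
    [0,0,-0.1498],
    [0,0,-0.1498]
  ]
}}

```text
time_s: 10.6
ee_pos: [0.5171, -0.1397, 0.359]
tcp_rot: [3.139, -0.002, -2.681]
force: [1.1, 0.4, -1.1]
finger_gap: 0.55
grip_force: 52.0
```

Request:
{"method": "move_arm", "body": {
  "translation": [
    [0,0,0],
    [0,0,0],
    [0,0,0],
    [0,0,0]
  ],
  "angular": [
    [0,0,0],
    [0,0,0],
    [0,0,0],
    [0,0,0]
  ]
}}

```text
time_s: 11.0
ee_pos: [0.5176, -0.14, 0.3605]
tcp_rot: [3.141, -0.0, -2.689]
force: [0.3, -0.0, -1.3]
finger_gap: 0.549
grip_force: 52.0
```

```bash
cat > st.py <<'E'
from h import *
def st():
    o=arm.observe();T=R.from_euler('xyz',o['tcp_rot']).as_matrix()
    e=T.T@(np.array([.518,-.140,o['ee_pos'][2]])-o['ee_pos'])*1000
    print('t',o['time_s'],'pos',o['ee_pos'].round(4),'rot',o['tcp_rot'].round(4),'to go tool',e.round(1),'yaw err',round(float((-2.686-o['tcp_rot'][2]+np.pi)%(2*np.pi)-np.pi),4),'F tool',(T.T@o['force']).round(1),'M tool',(T.T@o['moment']).round(2),'gap',o['finger_gap'].__round__(3),o['grip_force'].__round__(1),'q6',o['q'][5].__round__(2))
if __name__=='__main__': st()
E
python3 st.py; python3 -c "
from h import *
shot('wrist','w5')"
```

```text
t 11.0 pos [ 0.5176 -0.14    0.3605] rot [ 3.1413e+00 -2.0000e-04 -2.6886e+00] to go tool [-0.3 -0.2 -0. ] yaw err 0.0026 F tool [-0.2 -0.1  1.3] M tool [-0.01 -0.01  0.04] gap 0.549 52.0 q6 -2.5
```

View pics/w5.png

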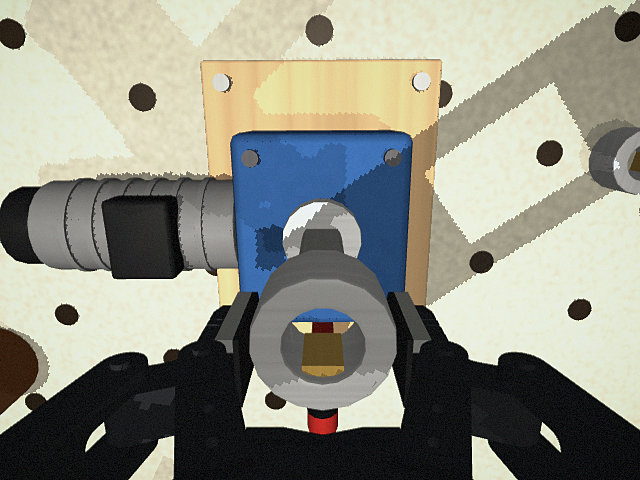

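Request:
{"method": "move_arm", "body": {
  "translation": [
    [-0.3,-0.2,10],
    [0,0,12],
    [0,0,3],
    [0,0,3],
    [0,0,3],
    [0,0,0],
    [0,0,0]
  ],
  "angular": [
    [0,0,0],
    [0,0,0],
    [0,0,0],
    [0,0,0],
    [0,0,0],
    [0,0,0],
    [0,0,0]
  ]
}}

```text
time_s: 11.75
ee_pos: [0.5181, -0.1401, 0.3298]
tcp_rot: [-3.141, 0.0, -2.687]
force: [-0.5, 0.1, -0.7]
finger_gap: 0.55
grip_force: 52.0
```

```bash
python3 st.py
```

```text
t 11.75 pos [ 0.5181 -0.1401  0.3298] rot [-3.1414e+00  2.0000e-04 -2.6868e+00] to go tool [ 0.1  0.1 -0. ] yaw err 0.0008 F tool [0.5 0.3 0.7] M tool [-0.01 -0.03  0.02] gap 0.55 52.0 q6 -2.5
```

Request:
{"method": "move_arm", "body": {
  "translation": [
    [0,0,2],
    [0,0,2],
    [0,0,2],
    [0,0,2],
    [0,0,0],
    [0,0,0]
  ],
  "angular": [
    [0,0,0],
    [0,0,0],
    [0,0,0],
    [0,0,0],
    [0,0,0],
    [0,0,0]
  ]
}}

```text
time_s: 12.35
ee_pos: [0.518, -0.14, 0.3216]
tcp_rot: [3.141, -0.0, -2.687]
force: [-0.9, 1.1, -1.6]
finger_gap: 0.55
grip_force: 52.0
```

```bash
python3 st.py
```

```text
t 12.35 pos [ 0.518  -0.14    0.3216] rot [ 3.1415e+00 -1.0000e-04 -2.6868e+00] to go tool [0. 0. 0.] yaw err 0.0008 F tool [0.3 1.4 1.6] M tool [-0.01 -0.01  0.01] gap 0.55 52.0 q6 -2.5
```

Sliding on cleanly, so I continue down to TCP z = 0.286.

Request:
{"method": "move_arm", "body": {
  "translation": [
    [0,0,4],
    [0,0,6],
    [0,0,6],
    [0,0,6],
    [0,0,6],
    [0,0,5],
    [0,0,2.8],
    [0,0,0]
  ],
  "angular": [
    [0,0,0],
    [0,0,0],
    [0,0,0],
    [0,0,0],
    [0,0,0],
    [0,0,0],
    [0,0,0],
    [0,0,0]
  ]
}}

```text
time_s: 13.15
ee_pos: [0.5179, -0.14, 0.2854]
tcp_rot: [3.141, -0.001, -2.687]
force: [-0.4, -0.4, -2.3]
finger_gap: 0.551
grip_force: 52.0
```

```bash
python3 st.py
```

```text
t 13.15 pos [ 0.5179 -0.14    0.2854] rot [ 3.1408e+00 -6.0000e-04 -2.6868e+00] to go tool [-0.1 -0.1 -0. ] yaw err 0.0008 F tool [ 0.5 -0.2  2.3] M tool [ 0.02 -0.03  0.01] gap 0.551 52.0 q6 -2.5
```

Request:
{"method": "move_arm", "body": {
  "translation": [
    [0.8,0,0],
    [0.8,0,0],
    [0.7,0,0],
    [0.5,0,0],
    [0,0,0],
    [0,0,0]
  ],
  "angular": [
    [0,0,0],
    [0,0,0],
    [0,0,0],
    [0,0,0],
    [0,0,0],
    [0,0,0]
  ]
}}

```text
time_s: 13.75
ee_pos: [0.5163, -0.141, 0.2862]
tcp_rot: [-3.141, 0.003, -2.687]
force: [5.1, 2.6, -4.0]
finger_gap: 0.549
grip_force: 51.9
```

```bash
python3 st.py;python3 -c "
from h import *
shot('side','s2');shot('scene','c2');shot('wrist','w6')
a=cv2.imread('pics/side0.png')
b=cv2.imread('pics/s2.png')[90:210,310:430];c=cv2.imread('pics/c2.png')[110:230,210:330];w=cv2.imread('pics/w6.png')[240:440,220:420]
cv2.imwrite('pics/fin.png',np.hstack([cv2.resize(x,(266,266),interpolation=cv2.INTER_CUBIC) for x in(b,c,w)]))
"
```

```text
t 13.75 pos [ 0.5163 -0.141   0.2862] rot [-3.1407e+00  2.6000e-03 -2.6870e+00] to go tool [-2.   0.1  0. ] yaw err 0.001 F tool [-5.7  0.1  4. ] M tool [-0.02 -0.87  0.02] gap 0.549 51.9 q6 -2.5
```

View pics/fin.png

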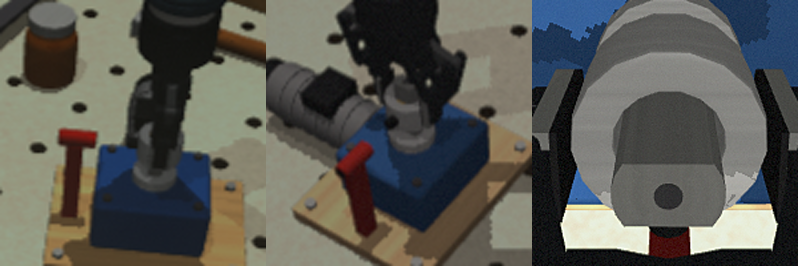

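The collar is on the spindle with its screw lined up with the red tube, bearing at about 5.7 N. I'll do one last check of height and stillness.

Request:
{"method": "move_arm", "body": {
  "translation": [
    [0,0,0],
    [0,0,0],
    [0,0,0],
    [0,0,0],
    [0,0,0]
  ],
  "angular": [
    [0,0,0],
    [0,0,0],
    [0,0,0],
    [0,0,0],
    [0,0,0]
  ]
}}

```text
time_s: 14.4
ee_pos: [0.5163, -0.141, 0.2862]
tcp_rot: [-3.141, 0.003, -2.687]
force: [4.1, 2.4, -4.2]
finger_gap: 0.549
grip_force: 51.9
```

```bash
python3 st.py; python3 - <<'E'
from h import *
z=load('w6')
for q in((240+0,340),(220+50,240+130),(220+155,240+130),(220+30,240+100)):
    try: print(q,world(z,*q).round(4))
    except Exception as e: print(e)
E
```

```text
t 14.4 pos [ 0.5163 -0.141   0.2862] rot [-3.1407e+00  2.6000e-03 -2.6869e+00] to go tool [-2.   0.1  0. ] yaw err 0.0009 F tool [-4.7  0.4  4.3] M tool [-0.02 -0.88 -0.02] gap 0.549 51.9 q6 -2.5
(240, 340) [ 0.5198 -0.1652  0.1497]
(270, 370) [ 0.5324 -0.1517  0.1385]
(375, 370) [ 0.5175 -0.1215  0.1387]
(250, 340) [ 0.5255 -0.1617  0.1381]
```

Collar top is at 0.1385 (target 0.139), it is level and still, and the shoe force is about 5 N. Handing in.

```bash
python3 -c "
from cell import arm
print(arm.close_job())"
```

```text
the job is handed in; nothing more can be done
None
```

I handed the job in at 14.4 s of the 72 s allowed; no verdict came back. The spindle flat faces the guide, and the collar is still gripped at 52 N, level, with its screw in line with the guide tube and within about 1 mm of its height. The shoe is pushed onto the flat with about 5 N, and I kept clear of the glue bottle, tub, spacer ring and offcut.

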